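# Press the bearing bushing into the bench shaker

### The arm

A 6-joint arm with a two-finger parallel gripper is mounted at the origin on the work surface. World frame = base frame: x ahead of the robot, y to its left, z up, the work surface at z = 0. Lengths are in m, angles in rad, forces in N, time in s.
With the tool pointing down it reaches from about 0.4 to 0.825 m from the base axis. Payload 7 kg.
Tool frame: the origin (TCP) lies midway between the tips of the shut fingers; the grasp point (between the pads) lies 19 mm behind it; z points along the fingers, x is the direction in which the jaws open and shut, and the axes are right-handed (so a half turn about z gives the same grasp; the last joint's range is limited). The gripper opens to 88 mm and grips with 3 to 60 N. Pads are 19 mm wide; open, the fingers measure 130 mm over their backs; the gripper's body (78 mm by 193 mm) begins 47 mm behind the grasp point.
Start: joints at [-0.849, 0.359, 0.012, 0, -1.224, -0.288], TCP at [0.284, -0.612, 0.227] pointing down, gripper open.
Joint ranges: [-3.07, 3.07], [-1.43, 2.12], [-1.02, 1.25], [-3.03, 1.67], [-3.05, -0], [-3.03, 3.03]. Speed limits (rad/s): [2.39, 2.39, 3.01, 3.14, 3.14, 3.14].

### API

Orientations are given as [roll, pitch, yaw] about the fixed x, y, z axes, in that order (R = Rz(yaw) Ry(pitch) Rx(roll)).
In Python, from station import arm, grab_frame, camera_params gives the robot as it stands.
- The arm moves only by the shell command python3 -m handwheel 'ROWS' [FORCE]. ROWS is JSON, a list that holds one entry, the list of rows, each a list of 5 numbers: the finger opening in m, from 0 to 0.0876, then the shift along the tool's x, y, z in m, then the turn about the tool's z in degrees. A call has 1 to 20 rows; each row is the pose to reach, as a shift and turn from the pose measured when the call began, along the tool's axes at that moment; what a row does not reach only later rows make up. A row lasts 1/12 s, in which the tool goes at most 41.7 mm and 7.16 degrees, less where a joint would pass 70% of its speed; a pose out of reach is approached as far as the arm can. A call with a gripper value outside its range is refused whole. The fingers move at their own pace and stop on an object; FORCE is the grip in N (left out, the last holds). Time passes only in rows, so rows that repeat a pose let the fingers close. It gives the time, the measured TCP pose, the force and the opening at its end, in the units of the state.
- arm.get_state(): the state, without advancing time (a new reading comes with each control period).
- grab_frame(name): name is "scene" or "top" or "wrist"; returns the picture (480x640x3 uint8, blue, green, red); there is no depth.
- camera_params(name): a dict with "intrinsics" (3x3 intrinsics, pixels), "R" (3x3) and "t" (3): a world point X has camera coordinates R X + t; the wrist camera has in their place "tool_from_camera" (4x4, takes a point from camera to tool coordinates, whose origin is the TCP and whose axes are the tool frame's). Camera axes: x right, y down, z forward; pixel columns grow to the right and rows downward; lengths in m; the calibration is good to about 2 mm. A picture is of the moment at which its call begins: read the wrist's pose just before it. camera_params takes no time and is no camera call.
- arm.job_done(): hands the job in, once; it reports no verdict.
The state is a dict: "t": time; "q": joint angles; "qd": joint speeds; "joint_efforts": joint torques, N m; "eef_pos": TCP position; "ee_rot": TCP orientation; "force": force on the tool from outside, world axes, zero at the start; "moment": the same for the moment, N m; "width": finger opening in m.
Only numpy, scipy, OpenCV 4.12 (cv2) and the standard library are available. Lean on these libraries where they do the work, as an engineer would, in place of code of your own. Each camera call takes 0.05 s, during which the arm holds its last target.

### The job

The bench shaker is being refitted: pull the black dust plug out of the bore in the block on its floating deck and leave the plug in the empty white dish. Then take the larger shouldered bronze bushing from the grey tray, set it sleeve-down in the bore and press it in gently but firmly until its shoulder sits flush on the block, and let go; the deck gives on its rubber mounts and the fit is tight, so feel for the seat and never hammer or crush it. Leave the other sleeves and everything else on the bench as they are.

Things in the scene. Friction and masses are not known exactly. Their poses are not given: they have to be found in the camera images.
- bore (a point): Centre of the bore's mouth, on the top face of the aluminium block on the shaker's deck, about 124 mm over the bench; z up, x and y along the block's sides (70 x 70 mm). Bore blind, 31.4 mm wide, 34 mm deep. 10 mm down, a tight rubber ring fills it: the bushing's foot drives it down with a steady push of about 11 N (to 15 N with wall friction) until the shoulder meets the block.
- deck: The shaker's floating deck, 130 mm square, 8 mm thick, with the block 40 mm high; origin under its centre, 40 mm below the mouth. On rubber mounts: gives straight down from about 4 N push, 1 mm per further 1.5 N, stops dead at 10 mm (19 N), comes back up slowly when let go; no sideways give. 16 to 18 N on the seated bushing is enough; over 45 N does damage.
- plug_mid (a point): Centre of the black plastic dust plug, half-way up its 35 mm. From below: stub 27 mm wide, 7 mm long, loose in the bore at the start; flange 42 mm wide, 4 mm thick, lying on the block; knob 24 mm wide, 24 mm high, to grip from above. At the start this point is 10.5 mm above the bore's mouth. 40 g.
- bushing_mid (a point): Centre of the larger shouldered bronze bushing, half-way up its 56 mm; z its axis, up. From below: sleeve 30 mm wide, 24 mm long, foot tapered to 26 mm over 4 mm; shoulder 44 mm wide, 6 mm thick; neck 28 mm wide, 26 mm high, to grip from above (fingertips may bear on the shoulder). Stands on its foot in the tray, in any of three places. Fully home, this point is 4 mm above the bore's mouth. 160 g.
- slim_bushing_mid (a point): Centre of the slimmer shouldered bronze bushing, 56 mm high, shoulder 32 mm wide, sleeve and neck 20 mm wide, standing in the tray. Not to be used or moved.
- plain_sleeve_mid (a point): Centre of the plain bronze sleeve, 56 mm high and 30 mm wide all the way up, with no shoulder, standing in the tray. Not to be used or moved.
- tray: The grey parts tray, 220 mm (its x) by 100 mm (its y), walls 15 mm high and 4 mm thick, floor 4 mm thick; origin under its centre; fixed to the bench. The three bronze pieces stand in a row along its x axis, 70 mm apart. It may be on either side of the shaker.
- dish: The empty white square dish, 110 x 110 mm, walls 18 mm high and 4 mm thick, floor 4 mm thick; origin under its centre; fixed to the bench, on the other side of the shaker from the tray. The plug goes in here.
- wrench: Steel open-ended wrench 150 mm long lying on the bench between the robot and the shaker; origin under its middle. A bystander.
- vial: Small amber vial with a white cap, 28 mm wide and 50 mm high, standing on the bench in front of the shaker; origin under its centre. A bystander.

How it is judged:
By the outcome, as a careful person would: the job done as asked, in the order asked, and still so for the second after the job is handed in, with the robot touching nothing.
It also fails if it takes over 72 s, if anything falls off the work surface, if the arm or the gripper's body presses on something with over 40 N, if the wrist force passes 120 N, or if a joint passes its speed limit or range.

## Working session

There is one attempt and no reset: what is moved stays moved. The work goes in short steps, Python scripts to look and compute and a shell command to move; the robot and the scene stay as the last step left them, time stands still between calls to the robot, and variables do not carry over. Pictures are saved under pics/ and viewed, and the job is handed in when it is done.

```bash
ls; mkdir -p pics; python3 - <<'E'
from station import arm, grab_frame, camera_params
import cv2
s=arm.get_state();print({k:s[k] for k in('t','eef_pos','ee_rot','force','width')})
for n in("scene","top","wrist"):
    cv2.imwrite(f"pics/a_{n}.png",grab_frame(n));print(n,camera_params(n))
E
```

```text
pics
{'t': 0.0, 'eef_pos': array([ 0.28346208, -0.61206774,  0.2256272 ]), 'ee_rot': array([-3.14147846e+00, -1.63493593e-03,  2.00441876e+00]), 'force': array([ 0.38575358,  0.44725109, -0.30877182]), 'width': 0.08788831994526154}
scene {'intrinsics': array([[601.09968037,   0.        , 314.4540843 ],
       [  0.        , 601.09968037, 250.02803931],
       [  0.        ,   0.        ,   1.        ]]), 'R': array([[-0.17497605,  0.98441975, -0.01735356],
       [ 0.70778579,  0.11351443, -0.69724727],
       [-0.6844141 , -0.13428417, -0.71662061]]), 't': array([ 0.06077891, -0.28979761,  1.44162737])}
top {'intrinsics': array([[453.83052104,   0.        , 308.54510899],
       [  0.        , 453.83052104, 234.48823794],
       [  0.        ,   0.        ,   1.        ]]), 'R': array([[ 0.01164469, -0.99992361,  0.00414356],
       [-0.98294718, -0.01220731, -0.18348249],
       [ 0.18351905, -0.0019363 , -0.98301425]]), 't': array([0.00436349, 0.53771148, 0.82814989])}
wrist {'intrinsics': array([[388.04308459,   0.        , 318.74120546],
       [  0.        , 388.04308459, 242.57504256],
       [  0.        ,   0.        ,   1.        ]]), 'tool_from_camera': array([[ 9.99999788e-01,  4.99608979e-04, -4.17417625e-04,
         2.08805686e-06],
       [-3.59418734e-04,  9.58261161e-01,  2.85894068e-01,
        -7.68013411e-02],
       [ 5.42830341e-04, -2.85893857e-01,  9.58261138e-01,
        -1.58934655e-01],
       [ 0.00000000e+00,  0.00000000e+00,  0.00000000e+00,
         1.00000000e+00]])}
```

View pics/a_scene.png

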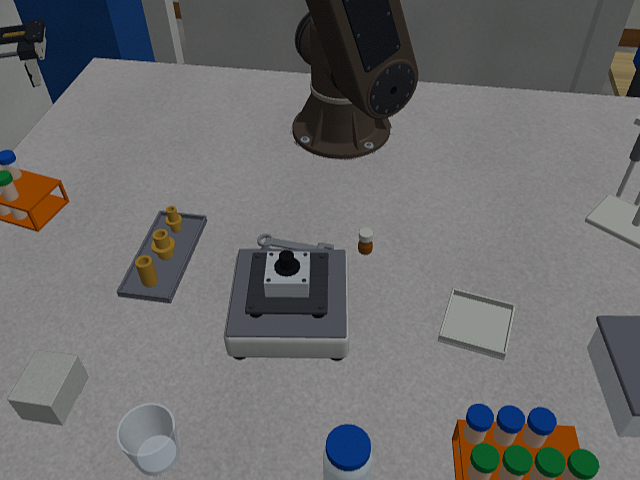

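View pics/a_top.png

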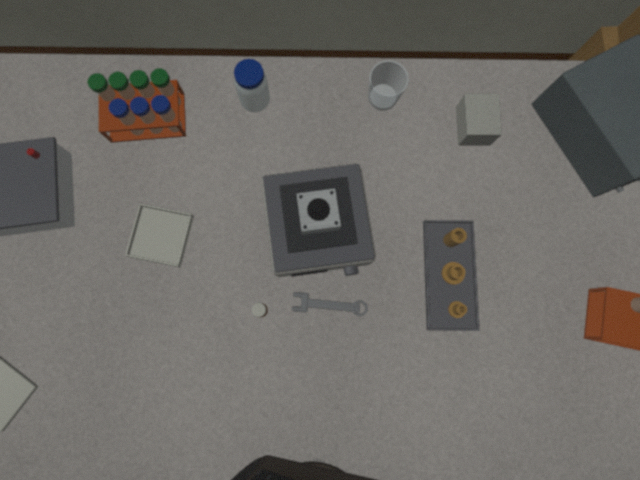

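View pics/a_wrist.png

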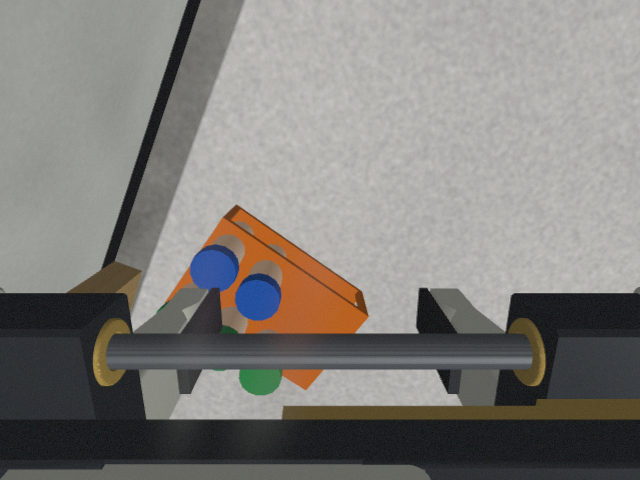

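The large bushing is the middle piece in the tray (scene 163,243; top 454,272). The plug is at top (318,209), the dish at top (160,236), and the slim and plain pieces are at the row's ends. Next I'll zoom in and measure.

```bash
cat > h.py <<'E'
import numpy as np, cv2
from station import camera_params
def par(n): 
    p=camera_params(n); return p['intrinsics'],p['R'],p['t']
def ray(P,uv):
    K,R,t=P; d=R.T@np.linalg.solve(K,[uv[0],uv[1],1.]); return -R.T@t, d/np.linalg.norm(d)
def onz(P,uv,z):
    o,d=ray(P,uv); return o+d*(z-o[2])/d[2]
def proj(P,X):
    K,R,t=P; c=K@(R@np.asarray(X,float)+t); return c[:2]/c[2]
def tri(obs):
    A=np.zeros((3,3));b=np.zeros(3);L=[]
    for P,uv in obs:
        o,d=ray(P,uv);M=np.eye(3)-np.outer(d,d);A+=M;b+=M@o;L.append((M,o))
    X=np.linalg.solve(A,b); return X,[float(np.linalg.norm(M@(X-o))) for M,o in L]
def wristP(s):
    from scipy.spatial.transform import Rotation as Ro
    p=camera_params('wrist');T=p['tool_from_camera']
    Rw=Ro.from_euler('xyz',s['ee_rot']).as_matrix()
    Rc=Rw@T[:3,:3]; tc=Rw@T[:3,3]+s['eef_pos']
    return p['intrinsics'],Rc.T,-Rc.T@tc
E
python3 - <<'E'
import cv2,numpy as np
a=cv2.imread('pics/a_top.png');b=cv2.imread('pics/a_scene.png')
c=lambda im,x,y,w,h,f:cv2.resize(im[y:y+h,x:x+w],None,fx=f,fy=f,interpolation=cv2.INTER_CUBIC)
o=np.hstack([c(a,260,155,120,120,3.3),c(a,415,210,70,120,3.3)])
o2=np.hstack([c(b,220,235,140,130,3),c(b,110,195,110,130,3)])
cv2.imwrite('pics/b1.png',o);cv2.imwrite('pics/b2.png',o2)
E
```

```text
(no output)
```

View pics/b1.png

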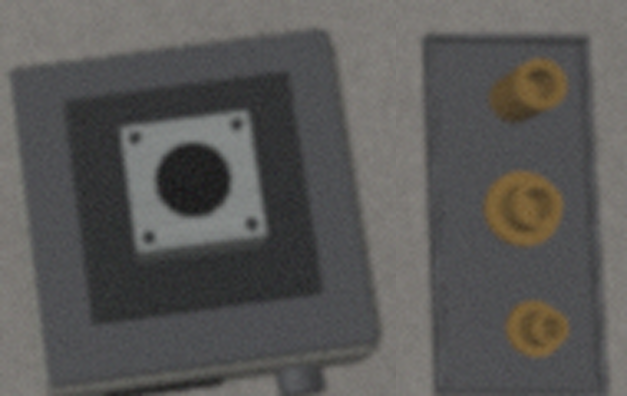

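View pics/b2.png

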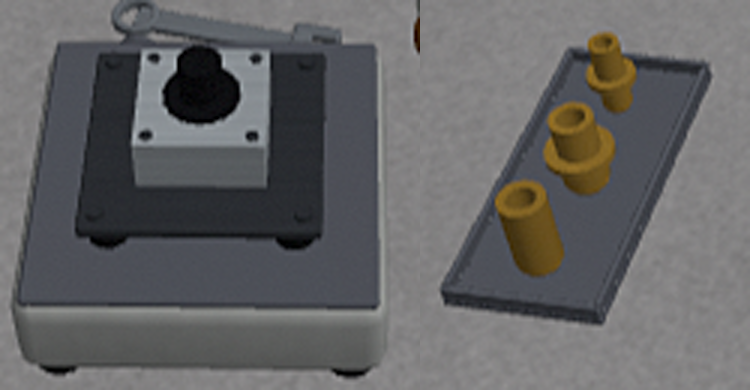

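The upper crop shows the block's top face square with the black flange. In the tray, the plain sleeve is far from the robot, the large bushing is in the middle and the slim one is near. Now I'll measure from both views.

```bash
python3 - <<'E'
import cv2,numpy as np
from h import *
T,S=par('top'),par('scene')
a=cv2.imread('pics/a_top.png');b=cv2.imread('pics/a_scene.png')
def quad(im,roi,lo):
    x,y,w,h=roi; g=cv2.GaussianBlur(cv2.cvtColor(im[y:y+h,x:x+w],6),(3,3),0)
    print('max',np.percentile(g,[5,50,90,99]))
    m=(g>lo).astype(np.uint8)
    cs=cv2.findContours(m,0,2)[0];c=max(cs,key=cv2.contourArea)
    q=cv2.approxPolyDP(cv2.convexHull(c),0.05*cv2.arcLength(c,True),True)[:,0]+[x,y]
    return q,cv2.contourArea(c),m
q1,A1,m1=quad(a,(285,182,68,60),105)
q2,A2,m2=quad(b,(258,245,58,56),175)
print(q1.tolist(),A1,q2.tolist(),A2)
cv2.imwrite('pics/m.png',np.hstack([cv2.resize(m1*255,(340,300)),cv2.resize(m2*255,(340,300))]))
for P,im,x,y,w,h in((T,a,425,212,60,115),(S,b,115,200,95,95)):
    hs=cv2.cvtColor(im[y:y+h,x:x+w],cv2.COLOR_BGR2HSV)
    m=cv2.inRange(hs,(10,120,60),(30,255,255))
    n,l,st,ce=cv2.connectedComponentsWithStats(m)
    for i in range(1,n):
        if st[i,4]>30: print('bronze',st[i]+[x,y,0,0,0],ce[i]+[x,y])
q,A,m=quad(a,(120,195,85,80),110);print('dish',q.tolist(),A,[onz(T,p,.018)[:2].round(3).tolist() for p in q])
E
```

```text
max [ 34.  51. 130. 134.]
max [ 11.  85. 143. 148.]Traceback (most recent call last):
  File "<stdin>", line 13, in <module>
  File "<stdin>", line 9, in quad
ValueError: max() iterable argument is empty
```

```bash
python3 - <<'E'
import cv2,numpy as np
from h import *
T,S=par('top'),par('scene')
a=cv2.imread('pics/a_top.png');b=cv2.imread('pics/a_scene.png')
def quad(im,roi,lo):
    x,y,w,h=roi; g=cv2.GaussianBlur(cv2.cvtColor(im[y:y+h,x:x+w],6),(3,3),0)
    m=(g>lo).astype(np.uint8)
    cs=cv2.findContours(m,0,2)[0];c=max(cs,key=cv2.contourArea)
    q=cv2.approxPolyDP(cv2.convexHull(c),0.05*cv2.arcLength(c,True),True)[:,0]+[x,y]
    return q,cv2.contourArea(c),m
g=cv2.cvtColor(b,6);print(g[250:302:2,275].tolist(), a[200:226:2,305].max(1).tolist(),g[250:260,287].tolist())
q1,A1,m1=quad(a,(285,182,68,60),92)
q2,A2,m2=quad(b,(258,245,58,56),125)
print(q1.tolist(),A1,q2.tolist(),A2)
cv2.imwrite('pics/m.png',np.hstack([cv2.resize(m1*255,(340,300)),cv2.resize(m2*255,(340,300))]))
for P,im,x,y,w,h in((T,a,425,212,60,115),(S,b,115,200,95,95)):
    hs=cv2.cvtColor(im[y:y+h,x:x+w],cv2.COLOR_BGR2HSV)
    m=cv2.inRange(hs,(10,120,60),(30,255,255))
    n,l,st,ce=cv2.connectedComponentsWithStats(m)
    for i in range(1,n):
        if st[i,4]>30: print('bronze',(st[i]+[x,y,0,0,0]).tolist(),(ce[i]+[x,y]).round(1))
q,A,m=quad(a,(120,195,85,80),110);print('dish',q.tolist(),A,[onz(T,p,.018)[:2].round(3).tolist() for p in q])
E
```

```text
[69, 146, 145, 149, 145, 149, 85, 0, 2, 0, 43, 159, 145, 145, 146, 145, 147, 93, 89, 94, 93, 92, 92, 83, 39, 44] [130, 127, 131, 132, 126, 130, 133, 130, 124, 128, 132, 129, 121] [33, 13, 17, 15, 13, 9, 17, 10, 19, 16]
[[334, 189], [340, 224], [302, 230], [297, 194]] 1439.0 [[308, 252], [307, 283], [264, 282], [268, 252]] 589.5
bronze [445, 229, 21, 14, 185] [455.8 236.1]
bronze [443, 263, 22, 21, 348] [453.1 272.8]
bronze [449, 302, 18, 16, 186] [456.9 309. ]
bronze [166, 206, 16, 26, 301] [173.1 218.6]
bronze [151, 229, 24, 31, 516] [162.6 244.2]
bronze [135, 255, 23, 32, 497] [146.2 270.5]
dish [[204, 195], [204, 274], [120, 274], [120, 195]] 6636.0 [[0.623, 0.225], [0.462, 0.216], [0.46, 0.381], [0.621, 0.395]]
```

View pics/m.png

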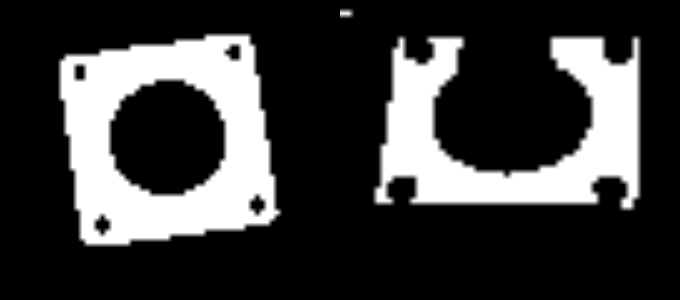

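```bash
python3 - <<'E'
from h import *
T,S=par('top'),par('scene')
X=[]
for u,v in (((297,194),(307,283)),((334,189),(264,282)),((340,224),(268,252)),((302,230),(308,252))):
    x,r=tri([(T,u),(S,v)]);X.append(x);print('blk',x.round(4),np.round(r,4))
X=np.array(X);print(X.mean(0));e=X[1]-X[2];print('yaw x-axis',np.degrees(np.arctan2(e[1],e[0])))
P=[onz(T,p,.124) for p in((297,194),(334,189),(340,224),(302,230))];print(np.mean(P,0),np.linalg.norm(P[1]-P[0]),np.linalg.norm(P[2]-P[1]))
x,r=tri([(T,(453.6,272.5)),(S,(163,247))]);print('bush',x,r)
print('dish',np.mean([onz(T,p,.018) for p in((144,206),(193,213),(180,266),(128,257))],0))
for p in((424,221),(473,221),(479,328),(428,329)):print('tray',onz(T,p,.015).round(3))
for n,p in(('vial',(259,310)),('wr',(297,302)),('wr',(365,308))):print(n,onz(T,p,.05 if n=='vial' else .005).round(3))
for n,p in(('shaker',(264,177)),('s',(359,165)),('s',(373,262)),('s',(275,273))):print(n,onz(T,p,.07).round(3))
E
```

```text
blk [0.5977 0.0337 0.1226] [0.0011 0.0011]
blk [ 0.6075 -0.0329  0.1239] [0.001 0.001]
blk [ 0.5429 -0.0426  0.1241] [0.0021 0.0021]
blk [0.5317 0.0234 0.1233] [0.0008 0.0008]
[ 0.56996159 -0.00460246  0.123489  ]
yaw x-axis 8.561577677151753
[ 0.57008696 -0.0058331   0.124     ] 0.06728718511759649 0.0652028914170588
bush [ 0.46929202 -0.27193442  0.02539478] [0.0025193616269378965, 0.0025193616269378995]
dish [0.53840479 0.30556447 0.018     ]
tray [ 0.575 -0.223  0.015]
tray [ 0.576 -0.322  0.015]
tray [ 0.364 -0.322  0.015]
tray [ 0.361 -0.223  0.015]
vial [0.392 0.102 0.05 ]
wr [0.41  0.032 0.005]
wr [ 0.4   -0.103  0.005]
shaker [0.646 0.098 0.07 ]
s [ 0.673 -0.086  0.07 ]
s [ 0.483 -0.11   0.07 ]
s [0.46  0.072 0.07 ]
```

```bash
python3 -m handwheel '[[[0.0876,0.02,0.027,0,2],[0.0876,0.043,0.058,0,5],[0.0876,0.07,0.093,0,9],[0.0876,0.096,0.128,0,13],[0.0876,0.122,0.163,0.006,17],[0.0876,0.147,0.198,0.016,20],[0.0876,0.172,0.233,0.028,23],[0.0876,0.197,0.266,0.04,24.8],[0.0876,0.217,0.291,0.05,24.8],[0.0876,0.231,0.31,0.056,24.8],[0.0876,0.231,0.31,0.056,24.8],[0.0876,0.231,0.31,0.056,24.8]]]' 30
python3 - <<'E'
from station import arm, grab_frame
import cv2
s=arm.get_state();print(s['t'],s['eef_pos'],s['ee_rot'],s['q'])
cv2.imwrite("pics/c.png",grab_frame('wrist'))
import pickle;pickle.dump(s,open('c.pkl','wb'))
E
```

```text
t: 1.15
eef_pos: [0.4681, -0.2707, 0.1696]
ee_rot: [-3.14, -0.001, 1.575]
force: [-0.6, -0.2, 0.3]
width: 0.0874
1.15 [ 0.46809887 -0.27071136  0.16956012] [-3.13979080e+00 -1.35407110e-03  1.57481367e+00] [-1.62510443e-01  1.86104189e-01 -3.63631043e-01 -1.21430854e-03
 -1.02306280e+00 -1.40363392e+00]
```

View pics/c.png

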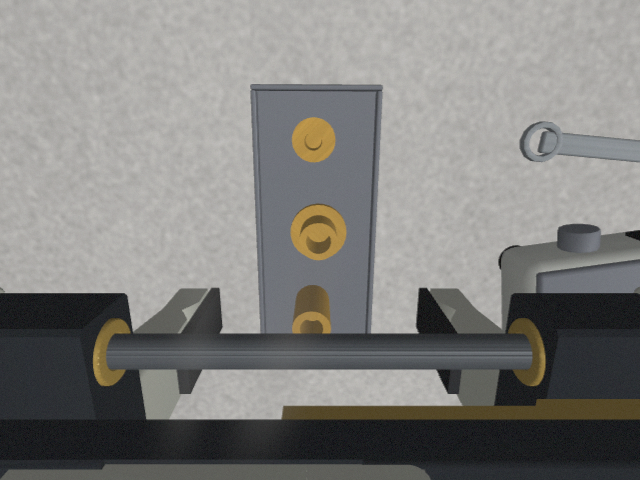

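The wrist view is over the tray. The large bushing is at (318,232), the slim at (313,140) and the plain at (311,310), and the row is aligned with the tray. Next I'll take a second wrist position about 50 mm along −y to get height by triangulation.

```bash
python3 -m handwheel '[[[0.0876,0.02,0,0,0],[0.0876,0.045,0,0,0],[0.0876,0.06,0,0,0],[0.0876,0.06,0,0,0],[0.0876,0.06,0,0,0]]]'
python3 - <<'E'
from station import arm, grab_frame
import cv2,pickle
from h import *
s=arm.get_state();print(s['t'],s['eef_pos'],s['ee_rot'])
cv2.imwrite("pics/d.png",grab_frame('wrist'));pickle.dump(s,open('d.pkl','wb'))
res=[]
for n in 'cd':
    im=cv2.imread(f'pics/{n}.png');P=wristP(pickle.load(open(n+'.pkl','rb')))
    hs=cv2.cvtColor(im,cv2.COLOR_BGR2HSV);m=cv2.inRange(hs,(10,120,50),(30,255,255));m[320:]=0
    k,l,st,ce=cv2.connectedComponentsWithStats(m)
    for i in range(1,k):
        if st[i,4]>300 and st[i,1]>100:
            c=cv2.findContours((l==i).astype(np.uint8),0,1)[0][0]
            print(n,st[i].tolist(),ce[i].round(1),cv2.minEnclosingCircle(c),onz(P,cv2.fitEllipse(c)[0],.034).round(4),cv2.fitEllipse(c))
    c=im[190:280,260:390] if n=='c' else im[190:280,120:330]
    cv2.imwrite(f'pics/{n}z.png',cv2.resize(c,None,fx=3.5,fy=3.5,interpolation=2))
E
```

```text
t: 1.62
eef_pos: [0.4676, -0.2122, 0.1705]
ee_rot: [-3.141, -0.001, 1.574]
force: [-0.2, -0.5, -0.0]
width: 0.0876
1.6167 [ 0.46764875 -0.21215638  0.17054532] [-3.14119210e+00 -9.17925666e-04  1.57350215e+00]
c [292, 117, 43, 45, 1505] [313.1 139.3] ((313.5, 139.22727966308594), 22.232988357543945) [ 0.3999 -0.2748  0.034 ] ((313.1256408691406, 139.34278869628906), (42.180877685546875, 43.59977722167969), 174.53382873535156)
c [291, 204, 55, 56, 2381] [318.  231.2] ((318.0, 231.50942993164062), 27.7801456451416) [ 0.4697 -0.271   0.034 ] ((317.9990539550781, 231.2983856201172), (54.19522476196289, 54.42531967163086), 12.188321113586426)
c [295, 288, 35, 32, 448] [317.7 309.4] ((312.0, 307.1290283203125), 20.73460578918457) [ 0.5331 -0.2763  0.034 ] ((311.3003234863281, 305.04315185546875), (32.64476776123047, 37.14812088012695), 106.61518859863281)
d [211, 118, 46, 44, 1554] [233.8 139.5] ((233.73403930664062, 139.6170196533203), 22.85869598388672) [ 0.4    -0.2747  0.034 ] ((233.73724365234375, 139.52337646484375), (42.4880256652832, 44.82889938354492), 122.06927490234375)
d [216, 204, 57, 56, 2468] [243.5 231.6] ((243.53904724121094, 232.29861450195312), 28.687562942504883) [ 0.4701 -0.2711  0.034 ] ((243.55511474609375, 231.59181213378906), (54.33634948730469, 56.04249572753906), 52.67255783081055)
d [222, 285, 42, 35, 1108] [244.3 304.1] ((241.41175842285156, 305.558837890625), 23.61116600036621) [ 0.533 -0.274  0.034] ((244.07518005371094, 304.40948486328125), (33.23066329956055, 43.55678176879883), 55.688480377197266)
```

View pics/d.png

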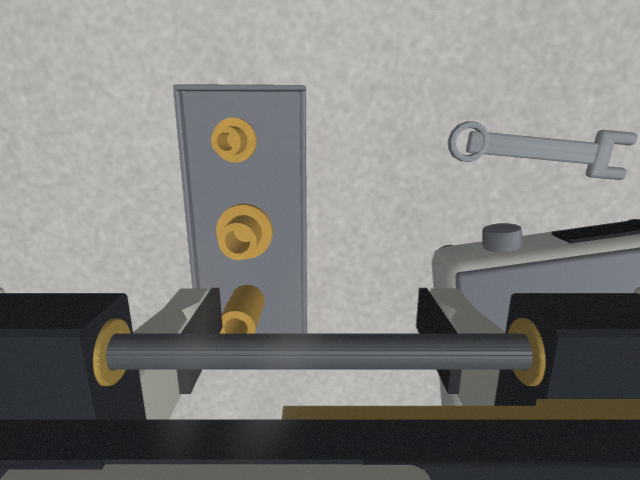

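View pics/cz.png

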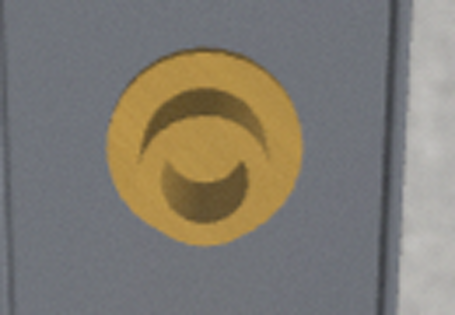

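```bash
python3 -m handwheel '[[[0.0876,0.015,0.007,-0.01,0],[0.0876,0.045,0.022,-0.025,0],[0.0876,0.08,0.04,-0.04,0],[0.0876,0.115,0.057,-0.055,0],[0.0876,0.15,0.075,-0.07,0],[0.0876,0.18,0.09,-0.078,0],[0.0876,0.207,0.102,-0.08,0],[0.0876,0.207,0.102,-0.08,0],[0.0876,0.207,0.102,-0.08,0]]]'
python3 - <<'E'
from station import arm, grab_frame
import cv2,pickle
from h import *
s=arm.get_state();print(s['t'],s['eef_pos'],s['ee_rot'])
cv2.imwrite("pics/e.png",grab_frame('wrist'));pickle.dump(s,open('e.pkl','wb'))
C,D=[wristP(pickle.load(open(n+'.pkl','rb'))) for n in 'cd']
print('bush tri',tri([(C,(318,231.3)),(D,(243.56,231.6))]), tri([(C,(318,231.3)),(D,(243.56,231.6)),(par('top'),(453.6,272.8))]))
E
```

```text
t: 2.42
eef_pos: [0.5699, -0.0052, 0.2502]
ee_rot: [-3.14, -0.001, 1.574]
force: [-0.4, -0.3, -0.2]
width: 0.0872
2.4167 [ 0.569934   -0.00519567  0.25021846] [-3.14048980e+00 -6.37201095e-04  1.57369913e+00]
bush tri (array([ 0.46969467, -0.27097784,  0.0347943 ]), [0.0002029791406301633, 0.00020297914063021895]) (array([ 0.46855041, -0.27059486,  0.03796846]), [0.00039583308060153023, 0.0005521737700999597, 0.0005910246826789729])
```

View pics/e.png

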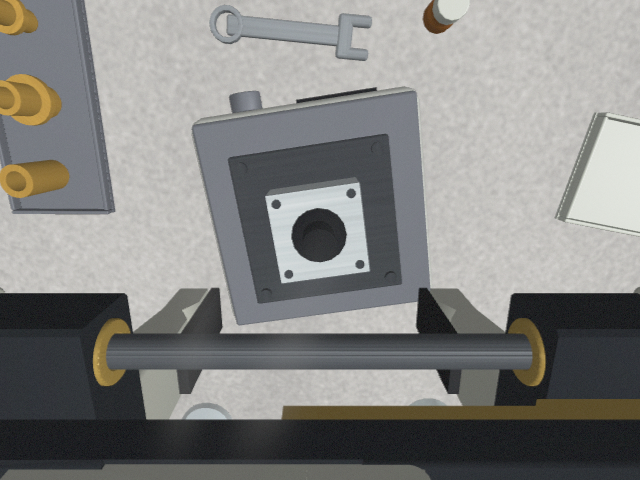

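The shoulder triangulates to z ≈ 0.035, as expected. The plug flange shows at (319,235) on the block face, with the dish corner to the right. I'll measure here, then take a second view 50 mm to the side.

```bash
python3 -m handwheel '[[[0.0876,0.02,0,0,0],[0.0876,0.045,0,0,0],[0.0876,0.05,0,0,0],[0.0876,0.05,0,0,0],[0.0876,0.05,0,0,0]]]'
cat > blk.py <<'E'
import cv2,pickle
from h import *
def meas(n,dark=60):
    im=cv2.imread(f'pics/{n}.png');P=wristP(pickle.load(open(n+'.pkl','rb')))
    g=cv2.GaussianBlur(cv2.cvtColor(im,6),(3,3),0)
    m=(g>150).astype(np.uint8); m[300:]=0
    # block: bright low-saturation comp, having a big dark hole
    cs,h=cv2.findContours(m,cv2.RETR_CCOMP,1)
    best=None
    for i,c in enumerate(cs):
        if h[0][i][3]<0 and 4000<cv2.contourArea(c)<25000:
            k=h[0][i][2];holes=[]
            while k>=0: holes.append(cs[k]);k=h[0][k][0]
            holes=sorted([x for x in holes if cv2.contourArea(x)>20],key=cv2.contourArea)
            if len(holes)>=4:
                q=cv2.approxPolyDP(cv2.convexHull(c),0.05*cv2.arcLength(c,True),True)[:,0]
                best=(q,holes)
    return P,best
E
python3 - <<'E'
from station import arm, grab_frame
from blk import *
s=arm.get_state();print(s['t'],s['eef_pos'],s['ee_rot'])
cv2.imwrite("pics/f.png",grab_frame('wrist'));pickle.dump(s,open('f.pkl','wb'))
O={}
for n in 'ef':
    P,b=meas(n)
    if b is None: print(n,'none');continue
    q,H=b;e=cv2.fitEllipse(H[-1]);bc=[cv2.moments(x) for x in H[:-1]];bc=[(m['m10']/m['m00'],m['m01']/m['m00']) for m in bc]
    print(n,q.tolist(),e,np.round(bc,1).tolist(),[cv2.contourArea(x) for x in H])
    O[n]=(P,q,e[0],bc)
    print('flange z.128',onz(P,e[0],.128),'corners',np.mean([onz(P,x,.124) for x in q.astype(float)],0),'bolts',np.mean([onz(P,x,.124) for x in bc],0))
k=lambda bc:sorted(bc,key=lambda p:np.arctan2(p[1]-np.mean([r[1] for r in bc]),p[0]-np.mean([r[0] for r in bc])))
if len(O)==2:
    E,F=O['e'],O['f']
    if len(E[3])==len(F[3])==4:
        X=[tri([(E[0],u),(F[0],v)])[0] for u,v in zip(k(E[3]),k(F[3]))];print(np.round(X,4),np.mean(X,0))
    print('flange tri',tri([(E[0],E[2]),(F[0],F[2])]))
E
```

```text
t: 2.88
eef_pos: [0.569, 0.0428, 0.2501]
ee_rot: [-3.14, -0.0, 1.572]
force: [0.4, -0.1, -0.7]
width: 0.0875
2.8833 [0.56901467 0.04277307 0.25010015] [-3.13984790e+00 -2.80136907e-04  1.57224947e+00]
e [[358, 183], [369, 269], [282, 282], [266, 196]] ((318.51129150390625, 234.67575073242188), (55.177520751953125, 56.53577423095703), 89.21192169189453) [[288.4, 273.9], [359.6, 263.9], [275.9, 204.0], [350.8, 193.0]] [72.0, 75.5, 82.0, 83.0, 2447.5]
flange z.128 [ 0.57069877 -0.00515784  0.128     ] corners [ 0.57121737 -0.00497669  0.124     ] bolts [ 0.57179929 -0.00503745  0.124     ]
f [[295, 183], [308, 270], [221, 283], [201, 198]] ((255.008056640625, 236.10012817382812), (55.25983428955078, 56.974853515625), 112.88108825683594) [[227.2, 275.1], [297.9, 265.1], [211.1, 205.1], [285.5, 194.2]] [75.5, 79.0, 84.5, 88.0, 2469.5]
flange z.128 [ 0.57086992 -0.00499432  0.128     ] corners [ 0.5710671  -0.00466666  0.124     ] bolts [ 0.57179814 -0.00530176  0.124     ]
[[ 0.5477 -0.0368  0.126 ]
 [ 0.5395  0.0185  0.1258]
 [ 0.595   0.0268  0.125 ]
 [ 0.6033 -0.0286  0.1255]] [ 0.57139349 -0.00501713  0.12556426]
flange tri (array([ 0.57105059, -0.00515582,  0.12703934]), [8.414164113260875e-05, 8.414164113234653e-05])
```

View pics/f.png

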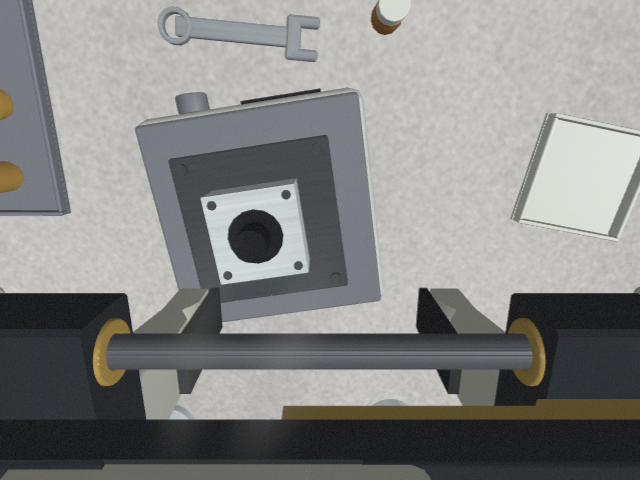

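The block's bolt circle and the flange agree: bore at about (0.571, −0.005), mouth z about 0.125. Next I'll grip the knob.

```bash
python3 -m handwheel '[[[0.06,-0.02,0.001,0.01,0],[0.055,-0.042,0.002,0.025,0],[0.05,-0.048,0.002,0.05,0],[0.05,-0.048,0.002,0.08,0],[0.05,-0.048,0.002,0.103,0],[0.05,-0.048,0.002,0.114,0],[0.05,-0.048,0.002,0.118,0],[0.05,-0.048,0.002,0.118,0],[0.05,-0.048,0.002,0.118,0]]]' 15
python3 - <<'E'
from station import arm
s=arm.get_state();print(s['eef_pos'],s['force'],s['width'])
E
```

```text
t: 3.68
eef_pos: [0.5717, -0.0055, 0.1333]
ee_rot: [-3.141, -0.0, 1.572]
force: [-0.1, -0.2, 0.5]
width: 0.0502
[ 0.57174923 -0.00551091  0.13332332] [-0.09668051 -0.17021116  0.53117594] 0.050247496876673466
```

```bash
python3 -m handwheel '[[[0.02,0,0,0.001,0],[0.015,0,0,0.001,0],[0.015,0,0,0.001,0],[0.015,0,0,0.001,0],[0.015,0,0,0.001,0],[0.015,0,0,0.001,0],[0.015,0,0,0.001,0],[0.015,0,0,-0.005,0],[0.015,0,0,-0.012,0],[0.015,0,0,-0.03,0],[0.015,0,0,-0.06,0],[0.015,0,0,-0.08,0],[0.015,0,0,-0.09,0],[0.015,0,0,-0.09,0]]]' 20
python3 - <<'E'
from station import arm, grab_frame
import cv2,pickle
s=arm.get_state();print(s['t'],s['eef_pos'],s['ee_rot'],s['force'],s['width'])
cv2.imwrite("pics/g.png",grab_frame('wrist'));pickle.dump(s,open('g.pkl','wb'))
E
```

```text
t: 4.85
eef_pos: [0.5731, -0.0053, 0.2264]
ee_rot: [3.137, -0.001, 1.572]
force: [0.6, -0.5, -0.5]
width: 0.023
4.85 [ 0.57309062 -0.00533879  0.2263869 ] [ 3.13700415e+00 -1.26727810e-03  1.57214326e+00] [ 0.61874747 -0.49245322 -0.51487561] 0.022976692950635112
```

View pics/g.png

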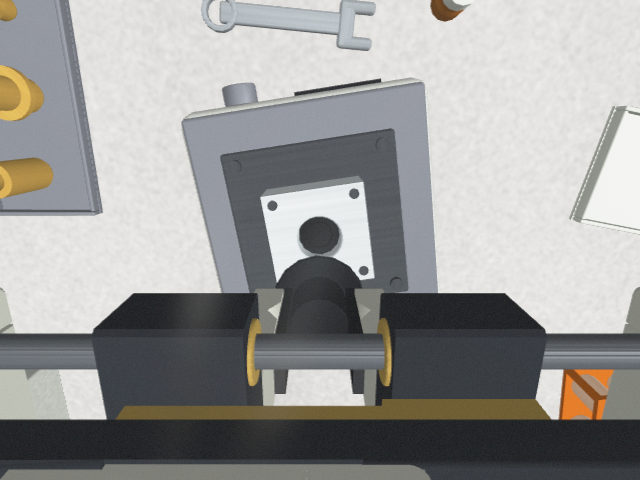

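The plug is held and the bore is open at (320,236). Moving over the dish.

```bash
python3 -m handwheel '[[[0.015,0.012,-0.002,0,0],[0.015,0.04,-0.005,0,0],[0.015,0.075,-0.009,0,0],[0.015,0.115,-0.013,0,0],[0.015,0.155,-0.017,0.015,0],[0.015,0.19,-0.021,0.035,0],[0.015,0.225,-0.026,0.055,0],[0.015,0.26,-0.03,0.075,0],[0.015,0.285,-0.033,0.09,0],[0.015,0.302,-0.035,0.1,0],[0.015,0.311,-0.035,0.1,0],[0.015,0.311,-0.035,0.1,0],[0.015,0.311,-0.035,0.1,0]]]' 20
python3 - <<'E'
from station import arm, grab_frame
import cv2,pickle
from h import *
s=arm.get_state();print(s['t'],s['eef_pos'],s['ee_rot'],s['force'],s['width'])
cv2.imwrite("pics/i.png",grab_frame('wrist'));pickle.dump(s,open('i.pkl','wb'))
im=cv2.imread('pics/g.png');P=wristP(pickle.load(open('g.pkl','rb')))
g=cv2.GaussianBlur(cv2.cvtColor(im,6),(3,3),0)[210:256,290:350]
m=(g<100).astype(np.uint8)
for c in cv2.findContours(m,0,1)[0]:
    if cv2.contourArea(c)>300: 
        e=cv2.fitEllipse(c[:,0]+[290,210]);print(e,onz(P,e[0],.124),onz(P,e[0],.1255))
E
```

```text
t: 5.98
eef_pos: [0.5371, 0.3056, 0.1247]
ee_rot: [3.14, -0.001, 1.572]
force: [-0.6, 0.5, 0.3]
width: 0.0232
5.9833 [0.53709482 0.30558575 0.12469403] [ 3.13974066e+00 -6.97964046e-04  1.57230664e+00] [-0.64640277  0.48379658  0.26263729] 0.02318096886299769
((318.9344482421875, 234.86936950683594), (35.88955307006836, 38.8970947265625), 90.37173461914062) [ 0.56911194 -0.00493746  0.124     ] [ 0.56868885 -0.00493997  0.1255    ]
```

View pics/i.png

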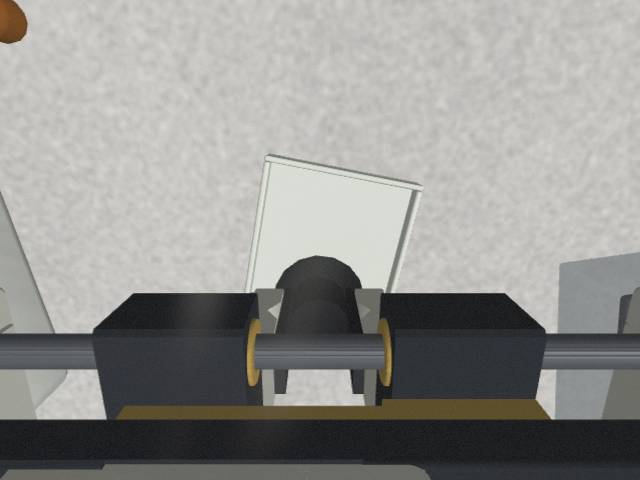

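```bash
python3 - <<'E'
from h import *
import pickle
P=wristP(pickle.load(open('i.pkl','rb')))
a=onz(P,(266,155),.018);b=onz(P,(422,187),.018);e=b-a;L=np.linalg.norm(e);e/=L
n=np.array([-e[1],e[0],0]); n*=np.sign(n[0])
print(a,b,L,'centre',(a+b)/2+n*.055,np.degrees(np.arctan2(e[1],e[0])))
E
```

```text
[0.47864177 0.27040733 0.018     ] [0.49987722 0.37645777 0.018     ] 0.10815562319293583 centre [0.54318895 0.31263376 0.018     ] 78.67689184684626
```

```bash
python3 -m handwheel '[[[0.015,0.003,0.002,0.01,0],[0.015,0.006,0.005,0.035,0],[0.015,0.006,0.005,0.065,0],[0.015,0.006,0.005,0.085,0],[0.015,0.006,0.005,0.096,0],[0.015,0.006,0.005,0.101,0],[0.015,0.006,0.005,0.103,0],[0.015,0.006,0.005,0.104,0],[0.015,0.006,0.005,0.104,0]]]' 20
```

```text
t: 6.78
eef_pos: [0.5432, 0.3117, 0.0223]
ee_rot: [3.138, -0.003, 1.571]
force: [0.8, 0.0, -0.4]
width: 0.0226
```

```bash
python3 -m handwheel '[[[0.015,0,0,0.001,0],[0.015,0,0,0.002,0],[0.015,0,0,0.003,0],[0.015,0,0,0.004,0]]]' 20; python3 -m handwheel '[[[0.015,0,0,0,0]]]' 20
```

```text
t: 7.12
eef_pos: [0.5438, 0.3121, 0.0196]
ee_rot: [3.136, -0.003, 1.572]
force: [-5.5, -1.6, 18.1]
width: 0.023
t: 7.2
eef_pos: [0.544, 0.3124, 0.0203]
ee_rot: [3.136, -0.004, 1.572]
force: [0.3, 0.8, -1.7]
width: 0.0227
```

The plug has touched the dish floor, so I'll release it.

```bash
python3 -m handwheel '[[[0.028,0,0,0,0],[0.034,0,0,0,0],[0.04,0,0,0,0],[0.04,0,0,0,0],[0.04,0,0,-0.004,0],[0.04,0,0,-0.015,0],[0.05,0,0,-0.035,0],[0.06,0,0,-0.065,0],[0.08,0,0,-0.1,0],[0.0876,0,0,-0.12,0],[0.0876,0,0,-0.12,0]]]' 20
python3 - <<'E'
from station import arm, grab_frame
import cv2
cv2.imwrite("pics/j.png",grab_frame('wrist'))
E
```

```text
t: 8.12
eef_pos: [0.5458, 0.3138, 0.1472]
ee_rot: [3.128, -0.01, 1.573]
force: [0.6, -1.0, 0.5]
width: 0.0675
```

View pics/j.png

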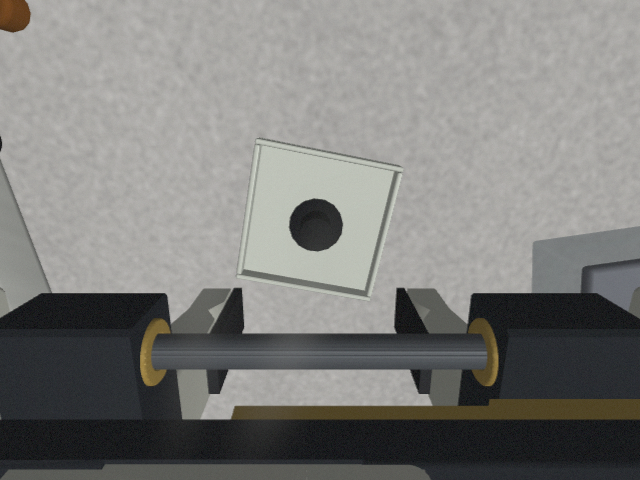

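The plug stands upright in the dish at (316,225). Back over the bore, now with nothing held, to measure it.

```bash
python3 -m handwheel '[[[0.0876,-0.01,0,-0.02,0],[0.0876,-0.03,0.002,-0.05,0],[0.0876,-0.06,0.005,-0.08,0],[0.0876,-0.1,0.008,-0.1,0],[0.0876,-0.14,0.011,-0.1,0],[0.0876,-0.18,0.014,-0.1,0],[0.0876,-0.22,0.017,-0.1,0],[0.0876,-0.26,0.02,-0.1,0],[0.0876,-0.29,0.023,-0.1,0],[0.0876,-0.31,0.025,-0.1,0],[0.0876,-0.319,0.025,-0.1,0],[0.0876,-0.319,0.025,-0.1,0],[0.0876,-0.319,0.025,-0.1,0],[0.0876,-0.319,0.025,-0.1,0]]]' 20
python3 - <<'E'
from station import arm, grab_frame
from blk import *
s=arm.get_state();print(s['t'],s['eef_pos'],s['ee_rot'])
cv2.imwrite("pics/k.png",grab_frame('wrist'));pickle.dump(s,open('k.pkl','wb'))
P,b=meas('k')
q,H=b;e=cv2.fitEllipse(H[-1]);bc=[cv2.moments(x) for x in H[:-1]];bc=[(m['m10']/m['m00'],m['m01']/m['m00']) for m in bc]
print(q.tolist(),e,np.round(bc,1).tolist())
print('bore',onz(P,e[0],.1245),'corners',np.mean([onz(P,x,.1245) for x in q.astype(float)],0),'bolts',np.mean([onz(P,x,.1245) for x in bc],0))
E
```

```text
t: 9.33
eef_pos: [0.5691, -0.0059, 0.2421]
ee_rot: [3.131, -0.008, 1.573]
force: [-0.0, 1.3, -0.4]
width: 0.0877
9.3333 [ 0.56914368 -0.00593876  0.24205047] [ 3.13144377 -0.00830227  1.57313336]
[[359, 184], [370, 272], [280, 285], [264, 198]] ((319.1110534667969, 235.67881774902344), (41.70555877685547, 43.191497802734375), 131.7063446044922) [[287.4, 277.0], [360.3, 266.7], [274.1, 205.5], [351.4, 194.1]]
bore [ 0.57072289 -0.00454546  0.1245    ] corners [ 0.57120479 -0.00515759  0.1245    ] bolts [ 0.57163405 -0.00511121  0.1245    ]
```

View pics/k.png

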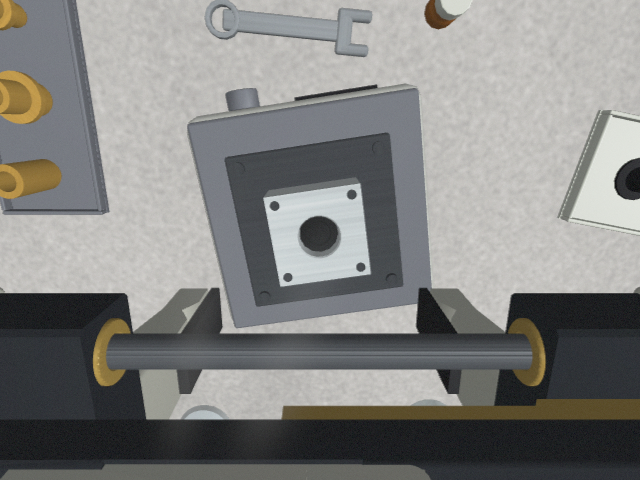

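Bore is at (0.571, −0.005), consistent across three measurements. I'll write a helper that computes tool-axis shifts, including the small tilt, then go to the bushing.

```bash
cat > go.py <<'E'
import sys,numpy as np
from station import arm
from scipy.spatial.transform import Rotation as Ro
s=arm.get_state();R=Ro.from_euler('xyz',s['ee_rot']).as_matrix()
print('t',s['t'],'pos',s['eef_pos'].round(4),'rot',s['ee_rot'].round(4),'F',s['force'].round(1),'w',round(s['width'],4),'z',R[:,2].round(4))
for a in sys.argv[1:]:
    print(a,(R.T@(np.array(eval(a))-s['eef_pos'])).round(4))
E
python3 go.py 0.5,-.1,.245 0.4697,-.271,.15 0.4697,-.271,.10
```

```text
t 9.3833 pos [ 0.5692 -0.0057  0.2421] rot [ 3.1313 -0.0083  1.5737] F [-0.3  0.6 -0.4] w 0.0879 z [ 0.0102  0.0083 -0.9999]
0.5,-.1,.245 [-0.0941 -0.0694 -0.0044]
0.4697,-.271,.15 [-0.2658 -0.1012  0.0889]
0.4697,-.271,.10 [-0.2662 -0.1017  0.1389]
```

```bash
python3 -m handwheel '[[[0.0876,-0.01,-0.004,0,0],[0.0876,-0.04,-0.015,0,0],[0.0876,-0.075,-0.029,0,0],[0.0876,-0.11,-0.042,0,0],[0.0876,-0.15,-0.057,0.01,0],[0.0876,-0.185,-0.07,0.03,0],[0.0876,-0.22,-0.084,0.05,0],[0.0876,-0.245,-0.093,0.07,0],[0.0876,-0.26,-0.099,0.09,0],[0.0876,-0.266,-0.101,0.11,0],[0.0876,-0.266,-0.1015,0.125,0],[0.0876,-0.266,-0.1015,0.135,0],[0.0876,-0.266,-0.1017,0.139,0],[0.0876,-0.266,-0.1017,0.139,0],[0.0876,-0.266,-0.1017,0.139,0]]]' 20
python3 - <<'E'
from station import arm, grab_frame
import cv2,pickle
from h import *
s=arm.get_state();pickle.dump(s,open('l.pkl','wb'))
im=grab_frame('wrist');cv2.imwrite("pics/l.png",im);P=wristP(s)
hs=cv2.cvtColor(im,cv2.COLOR_BGR2HSV);m=cv2.inRange(hs,(10,120,50),(30,255,255));m[320:]=0
k,l,st,ce=cv2.connectedComponentsWithStats(m)
for i in range(1,k):
    if st[i,4]>300: 
        c=cv2.findContours((l==i).astype(np.uint8),0,1)[0][0];e=cv2.fitEllipse(c)
        print(st[i].tolist(),e,onz(P,e[0],.034).round(4),onz(P,e[0],.06).round(4))
E
python3 go.py 0.4697,-.271,.036
```

```text
t: 10.63
eef_pos: [0.4704, -0.2705, 0.1005]
ee_rot: [3.131, -0.008, 1.575]
force: [-0.1, 0.6, 0.1]
width: 0.0874
[283, 108, 56, 59, 2610] ((310.48065185546875, 137.09620666503906), (55.614078521728516, 57.904170989990234), 174.67422485351562) [ 0.3999 -0.2747  0.034 ] [ 0.3989 -0.2744  0.06  ]
[282, 220, 71, 76, 4045] ((316.97467041015625, 256.53753662109375), (69.21244049072266, 73.58027648925781), 1.4283570051193237) [ 0.4705 -0.2709  0.034 ] [ 0.4614 -0.271   0.06  ]
t 10.6833 pos [ 0.4706 -0.2706  0.1009] rot [ 3.1299 -0.0078  1.5749] F [ 1.1  0.8 -0.5] w 0.0876 z [ 0.0116  0.0078 -0.9999]
0.4697,-.271,.036 [-0.0009 -0.0017  0.0648]
```

View pics/l.png

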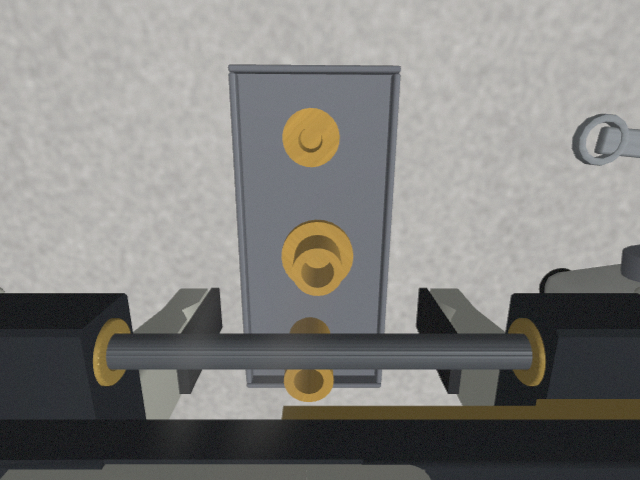

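```bash
python3 -m handwheel '[[[0.06,-0.001,-0.0015,0.01,0],[0.06,-0.001,-0.0015,0.03,0],[0.06,-0.001,-0.0015,0.047,0],[0.06,-0.001,-0.0015,0.057,0],[0.06,-0.001,-0.0015,0.062,0],[0.06,-0.001,-0.0015,0.064,0],[0.06,-0.001,-0.0015,0.065,0],[0.06,-0.001,-0.0015,0.065,0],[0.06,-0.001,-0.0015,0.065,0]]]' 20; python3 go.py 0.47,-.271,.035
```

```text
t: 11.43
eef_pos: [0.4704, -0.2712, 0.0365]
ee_rot: [3.129, -0.007, 1.575]
force: [-0.9, -0.4, -0.0]
width: 0.0601
t 11.4333 pos [ 0.4704 -0.2712  0.0365] rot [ 3.1287 -0.0075  1.575 ] F [-0.9 -0.4 -0. ] w 0.0601 z [ 0.0128  0.0075 -0.9999]
0.47,-.271,.035 [ 0.0002 -0.0004  0.0015]
```

```bash
python3 -m handwheel '[[[0.04,0,0,0.0005,0],[0.03,0,0,0.0005,0],[0.022,0,0,0.0005,0],[0.02,0,0,0.0005,0],[0.02,0,0,0.0005,0],[0.02,0,0,0.0005,0],[0.02,0,0,0.0005,0]]]' 12; python3 -m handwheel '[[[0.015,0,0,0,0],[0.015,0,0,0,0],[0.015,0,0,0,0],[0.015,0,0,0,0]]]' 45; python3 go.py 0.47,-.271,.10
```

```text
t: 12.02
eef_pos: [0.4705, -0.2712, 0.0361]
ee_rot: [3.129, -0.007, 1.575]
force: [-0.7, 0.5, 0.7]
width: 0.0273
t: 12.35
eef_pos: [0.4705, -0.2712, 0.0361]
ee_rot: [3.129, -0.007, 1.575]
force: [0.9, 0.3, 1.7]
width: 0.0273
t 12.35 pos [ 0.4705 -0.2712  0.0361] rot [ 3.1287 -0.0074  1.5752] F [0.9 0.3 1.7] w 0.0273 z [ 0.0129  0.0074 -0.9999]
0.47,-.271,.10 [ 0.0007  0.0004 -0.0639]
```

```bash
python3 -m handwheel '[[[0.015,0,0,-0.004,0],[0.015,0,0,-0.015,0],[0.015,0,0,-0.035,0],[0.015,0,0,-0.065,0],[0.015,0,0,-0.1,0],[0.015,0,0,-0.135,0],[0.015,0,0,-0.16,0],[0.015,0,0,-0.174,0],[0.015,0,0,-0.179,0],[0.015,0,0,-0.179,0],[0.015,0,0,-0.179,0],[0.015,0,0,-0.179,0]]]' 45; python3 go.py 0.571,-.005,.21
```

```text
t: 13.35
eef_pos: [0.4673, -0.2722, 0.2134]
ee_rot: [3.131, -0.008, 1.575]
force: [0.4, -0.7, -2.2]
width: 0.0273
t 13.35 pos [ 0.4673 -0.2722  0.2134] rot [ 3.1312 -0.0084  1.5749] F [ 0.4 -0.7 -2.2] w 0.0273 z [ 0.0103  0.0084 -0.9999]
0.571,-.005,.21 [0.2667 0.1047 0.0068]
```

```bash
python3 -m handwheel '[[[0.015,0.01,0.004,0,0],[0.015,0.035,0.014,0,0],[0.015,0.07,0.027,0,0],[0.015,0.11,0.043,0,0],[0.015,0.15,0.059,0,0],[0.015,0.19,0.075,0,0],[0.015,0.225,0.088,0,0],[0.015,0.25,0.098,0,0],[0.015,0.262,0.103,0,0],[0.015,0.267,0.105,0,0],[0.015,0.267,0.105,0,0],[0.015,0.267,0.105,0,0],[0.015,0.267,0.105,0,0],[0.015,0.267,0.105,0,0]]]' 45; python3 - <<'E'
from station import arm, grab_frame
import cv2,pickle
for n in('wrist','scene'):
    cv2.imwrite(f"pics/n_{n}.png",grab_frame(n))
pickle.dump(arm.get_state(),open('n.pkl','wb'))
E
python3 go.py 0.571,-.005,.16
```

```text
t: 14.52
eef_pos: [0.5707, -0.006, 0.2167]
ee_rot: [3.131, -0.008, 1.573]
force: [0.2, 0.2, -2.0]
width: 0.0269
t 14.6167 pos [ 0.5709 -0.0058  0.2169] rot [ 3.131  -0.0084  1.5735] F [-0.  -0.7 -2.1] w 0.027 z [ 0.0105  0.0085 -0.9999]
0.571,-.005,.16 [ 0.0003 -0.0005  0.0569]
```

View pics/n_wrist.png

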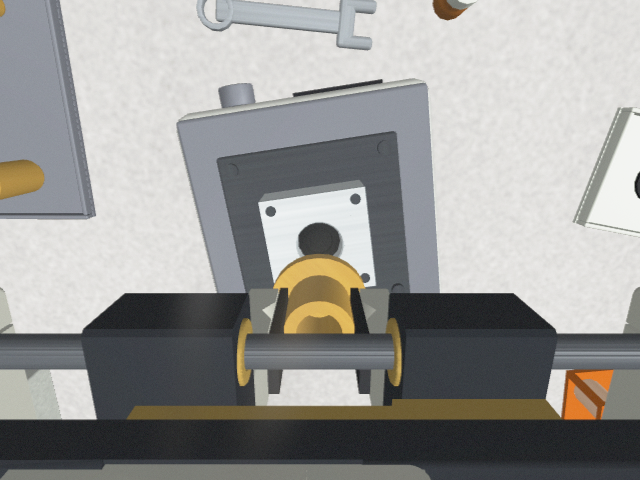

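View pics/n_scene.png

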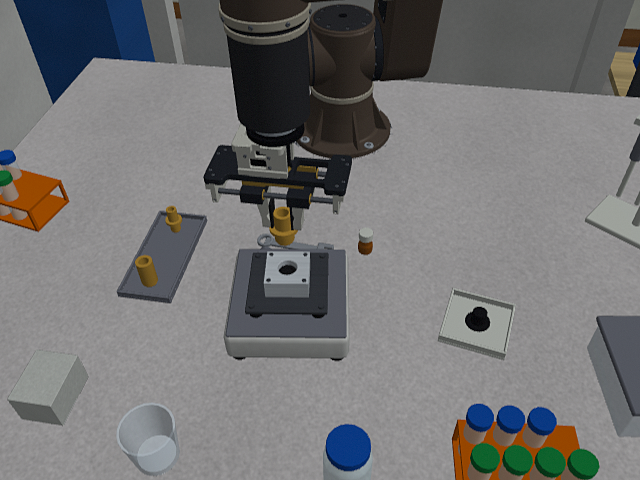

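Bushing held upright over the open bore. The scene view shows the plug in the dish and the other sleeves unmoved. Descending to just above the mouth.

```bash
python3 -m handwheel '[[[0.015,0.0002,0,0.008,0],[0.015,0.0005,0,0.022,0],[0.015,0.0007,0,0.038,0],[0.015,0.0007,0,0.048,0],[0.015,0.0007,0,0.053,0],[0.015,0.0007,0,0.055,0],[0.015,0.0007,0,0.055,0],[0.015,0.0007,0,0.055,0],[0.015,0.0007,0,0.055,0]]]' 45;  python3 go.py 0.5715,-.0052,.150
python3 - <<'E'
from station import grab_frame
import cv2
a=grab_frame('wrist');b=grab_frame('scene')
cv2.imwrite("pics/o.png",a);cv2.imwrite("pics/o2.png",cv2.resize(b[220:310,230:350],None,fx=5,fy=5,interpolation=2))
E
```

```text
t: 15.37
eef_pos: [0.572, -0.0045, 0.1627]
ee_rot: [3.13, -0.009, 1.574]
force: [0.0, -0.1, -1.9]
width: 0.0272
t 15.3667 pos [ 0.572  -0.0045  0.1627] rot [ 3.1297 -0.0086  1.5736] F [ 0.  -0.1 -1.9] w 0.0272 z [ 0.0119  0.0087 -0.9999]
0.5715,-.0052,.150 [-0.0008 -0.0007  0.0127]
```

View pics/o2.png

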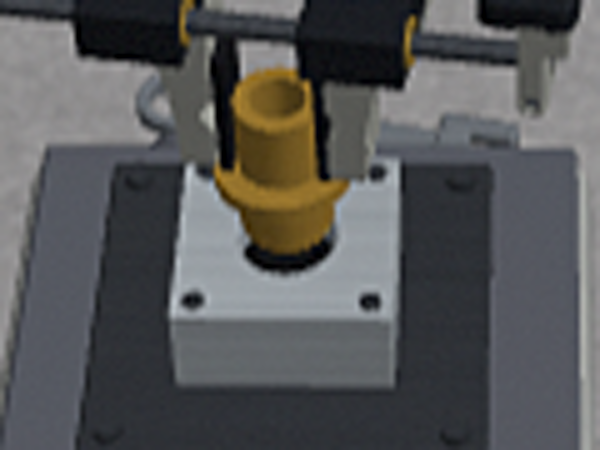

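View pics/o.png

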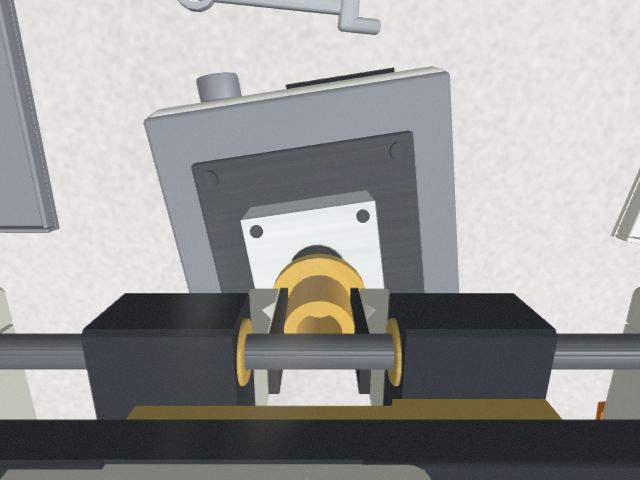

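The foot is above the hole and concentric. Easing in with force checks.

```bash
python3 -m handwheel '[[[0.015,-0.0004,-0.0004,0.001,0],[0.015,-0.0008,-0.0007,0.002,0],[0.015,-0.0008,-0.0007,0.004,0],[0.015,-0.0008,-0.0007,0.006,0],[0.015,-0.0008,-0.0007,0.0075,0],[0.015,-0.0008,-0.0007,0.0085,0],[0.015,-0.0008,-0.0007,0.009,0],[0.015,-0.0008,-0.0007,0.009,0]]]' 45;  python3 go.py 0.5715,-.0052,.147
```

```text
t: 16.13
eef_pos: [0.5712, -0.0053, 0.1533]
ee_rot: [3.13, -0.009, 1.574]
force: [0.3, 0.6, -1.6]
width: 0.027
t 16.1333 pos [ 0.5712 -0.0053  0.1533] rot [ 3.1303 -0.0085  1.5736] F [ 0.3  0.6 -1.6] w 0.027 z [ 0.0112  0.0086 -0.9999]
0.5715,-.0052,.147 [0.     0.0003 0.0063]
```

```bash
python3 -m handwheel '[[[0.015,0,0.0001,0.001,0],[0.015,0,0.0002,0.002,0],[0.015,0,0.0002,0.003,0],[0.015,0,0.0002,0.004,0],[0.015,0,0.0002,0.005,0],[0.015,0,0.0002,0.0055,0],[0.015,0,0.0002,0.006,0],[0.015,0,0.0002,0.006,0],[0.015,0,0.0002,0.006,0]]]' 45;  python3 go.py 0.5715,-.0052,.140
```

```text
t: 16.88
eef_pos: [0.5715, -0.0052, 0.1474]
ee_rot: [3.13, -0.009, 1.574]
force: [-0.1, -0.7, -2.0]
width: 0.027
t 16.8833 pos [ 0.5715 -0.0052  0.1474] rot [ 3.1302 -0.0086  1.5736] F [-0.1 -0.7 -2. ] w 0.027 z [ 0.0113  0.0086 -0.9999]
0.5715,-.0052,.140 [-0.0001 -0.0001  0.0074]
```

```bash
python3 -m handwheel '[[[0.015,0,0,0.0007,0],[0.015,0,0,0.0014,0],[0.015,0,0,0.0021,0],[0.015,0,0,0.0028,0],[0.015,0,0,0.0035,0],[0.015,0,0,0.0042,0],[0.015,0,0,0.005,0],[0.015,0,0,0.005,0],[0.015,0,0,0.005,0]]]' 45;  python3 go.py 0.5715,-.0052,.137
```

```text
t: 17.63
eef_pos: [0.5718, -0.0052, 0.1431]
ee_rot: [3.129, -0.008, 1.574]
force: [-2.8, 1.5, 7.3]
width: 0.0272
t 17.6333 pos [ 0.5718 -0.0052  0.1431] rot [ 3.1294 -0.0085  1.574 ] F [-2.8  1.5  7.3] w 0.0272 z [ 0.0122  0.0085 -0.9999]
0.5715,-.0052,.137 [-0.0001 -0.0004  0.0061]
```

```bash
python3 -m handwheel '[[[0.015,0,-0.0002,0.0007,0],[0.015,0,-0.0004,0.0014,0],[0.015,0,-0.0004,0.0021,0],[0.015,0,-0.0004,0.0028,0],[0.015,0,-0.0004,0.0035,0],[0.015,0,-0.0004,0.0042,0],[0.015,0,-0.0004,0.005,0],[0.015,0,-0.0004,0.005,0],[0.015,0,-0.0004,0.005,0]]]' 45;  python3 go.py 0.5715,-.0052,.134
```

```text
t: 18.38
eef_pos: [0.5718, -0.0052, 0.1393]
ee_rot: [3.128, -0.008, 1.574]
force: [-3.2, 0.8, 9.4]
width: 0.0272
t 18.3833 pos [ 0.5718 -0.0052  0.1393] rot [ 3.1281 -0.0083  1.5744] F [-3.2  0.8  9.4] w 0.0272 z [ 0.0134  0.0084 -0.9999]
0.5715,-.0052,.134 [-0.0001 -0.0004  0.0053]
```

```bash
python3 -m handwheel '[[[0.015,0,-0.0004,0.0007,0],[0.015,0,-0.0007,0.0014,0],[0.015,0,-0.0007,0.0021,0],[0.015,0,-0.0007,0.0028,0],[0.015,0,-0.0007,0.0035,0],[0.015,0,-0.0007,0.0042,0],[0.015,0,-0.0007,0.005,0],[0.015,0,-0.0007,0.0057,0],[0.015,0,-0.0007,0.0065,0],[0.015,0,-0.0007,0.0065,0]]]' 45;  python3 go.py 0.5715,-.0052,.130
```

```text
t: 19.22
eef_pos: [0.5718, -0.0051, 0.1339]
ee_rot: [3.127, -0.008, 1.575]
force: [-3.3, 0.5, 8.4]
width: 0.0268
t 19.2167 pos [ 0.5718 -0.0051  0.1339] rot [ 3.1265 -0.0082  1.5749] F [-3.3  0.5  8.4] w 0.0268 z [ 0.015   0.0083 -0.9999]
0.5715,-.0052,.130 [-0.0001 -0.0003  0.0039]
```

```bash
python3 - <<'E'
from station import grab_frame
import cv2
b=grab_frame('scene')
cv2.imwrite("pics/p.png",cv2.resize(b[220:310,230:350],None,fx=5,fy=5,interpolation=2))
E
```

```text
(no output)
```

View pics/p.png

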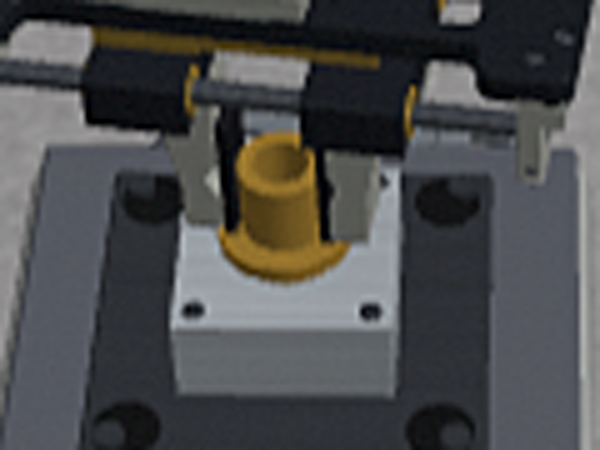

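The ring is moving under a steady ~10–11 N, with a few mm left to the shoulder.

```bash
python3 -m handwheel '[[[0.015,0,-0.0004,0.0007,0],[0.015,0,-0.0006,0.0014,0],[0.015,0,-0.0006,0.0021,0],[0.015,0,-0.0006,0.0028,0],[0.015,0,-0.0006,0.0035,0],[0.015,0,-0.0006,0.0042,0],[0.015,0,-0.0006,0.005,0],[0.015,0,-0.0006,0.005,0]]]' 45;  python3 go.py 0.5715,-.0052,.126
```

```text
t: 19.93
eef_pos: [0.5718, -0.0051, 0.1301]
ee_rot: [3.125, -0.008, 1.575]
force: [-3.4, -0.4, 9.0]
width: 0.0272
t 19.9333 pos [ 0.5718 -0.0051  0.1301] rot [ 3.1251 -0.0081  1.5753] F [-3.4 -0.4  9. ] w 0.0272 z [ 0.0165  0.0082 -0.9998]
0.5715,-.0052,.126 [-0.0001 -0.0003  0.0041]
```

```bash
python3 -m handwheel '[[[0.015,0,-0.0004,0.0007,0],[0.015,0,-0.0006,0.0014,0],[0.015,0,-0.0006,0.0021,0],[0.015,0,-0.0006,0.0028,0],[0.015,0,-0.0006,0.0035,0],[0.015,0,-0.0006,0.0040,0],[0.015,0,-0.0006,0.004,0]]]' 45;  python3 go.py 0.5715,-.0052,.124
```

```text
t: 20.52
eef_pos: [0.5717, -0.0051, 0.1273]
ee_rot: [3.124, -0.008, 1.576]
force: [-4.2, -0.0, 10.6]
width: 0.0272
t 20.5167 pos [ 0.5717 -0.0051  0.1273] rot [ 3.1236 -0.008   1.5758] F [-4.2 -0.  10.6] w 0.0272 z [ 0.018   0.0081 -0.9998]
0.5715,-.0052,.124 [-0.0001 -0.0003  0.0033]
```

```bash
python3 -m handwheel '[[[0.015,0,-0.0004,0.0007,0],[0.015,0,-0.0006,0.0014,0],[0.015,0,-0.0006,0.0021,0],[0.015,0,-0.0006,0.0028,0],[0.015,0,-0.0006,0.0035,0],[0.015,0,-0.0006,0.0035,0]]]' 45;  python3 go.py 0.5715,-.0052,.122
python3 - <<'E'
from station import grab_frame
import cv2
b=grab_frame('scene')
cv2.imwrite("pics/r.png",cv2.resize(b[220:310,230:350],None,fx=5,fy=5,interpolation=2))
E
```

```text
t: 21.02
eef_pos: [0.5718, -0.0051, 0.1253]
ee_rot: [3.122, -0.008, 1.576]
force: [-3.6, 0.9, 12.3]
width: 0.0272
t 21.0167 pos [ 0.5718 -0.0051  0.1253] rot [ 3.1219 -0.0079  1.5763] F [-3.6  0.9 12.3] w 0.0272 z [ 0.0197  0.008  -0.9998]
0.5715,-.0052,.122 [-0.0001 -0.0003  0.0033]
```

View pics/r.png

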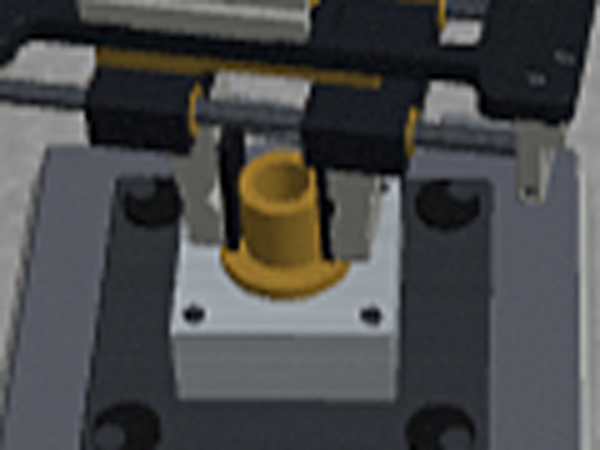

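The push is now rising with the deck's stiffness (14 N), which suggests a seat. Continuing to 17–18 N.

```bash
python3 -m handwheel '[[[0.015,0,-0.0004,0.0007,0],[0.015,0,-0.0006,0.0014,0],[0.015,0,-0.0006,0.0021,0],[0.015,0,-0.0006,0.0028,0],[0.015,0,-0.0006,0.0035,0],[0.015,0,-0.0006,0.0035,0]]]' 45;  python3 go.py 0.5715,-.0052,.122
```

```text
t: 21.57
eef_pos: [0.5718, -0.0051, 0.1236]
ee_rot: [3.12, -0.008, 1.577]
force: [-5.0, 1.0, 14.9]
width: 0.0272
t 21.5667 pos [ 0.5718 -0.0051  0.1236] rot [ 3.1201 -0.0077  1.577 ] F [-5.   1.  14.9] w 0.0272 z [ 0.0215  0.0079 -0.9997]
0.5715,-.0052,.122 [-0.0001 -0.0003  0.0016]
```

The last step gave 1.53 N/mm, exactly the deck's stiffness, so the shoulder is seated. The height also matches the prediction (0.1239). One small extra push, then hold.

```bash
python3 -m handwheel '[[[0.015,0,-0.0004,0.0007,0],[0.015,0,-0.0006,0.0014,0],[0.015,0,-0.0006,0.002,0],[0.015,0,-0.0006,0.0026,0],[0.015,0,-0.0006,0.0026,0],[0.015,0,-0.0006,0.0026,0]]]' 45;  python3 go.py 0.5715,-.0052,.122
python3 - <<'E'
from station import grab_frame
import cv2
b=grab_frame('scene')
cv2.imwrite("pics/s.png",cv2.resize(b[220:310,230:350],None,fx=5,fy=5,interpolation=2))
E
```

```text
t: 22.07
eef_pos: [0.5718, -0.0051, 0.123]
ee_rot: [3.118, -0.008, 1.578]
force: [-5.1, 0.6, 16.2]
width: 0.027
t 22.0667 pos [ 0.5718 -0.0051  0.123 ] rot [ 3.1181 -0.0075  1.5777] F [-5.1  0.6 16.2] w 0.027 z [ 0.0235  0.0077 -0.9997]
0.5715,-.0052,.122 [-0.0001 -0.0003  0.001 ]
```

View pics/s.png

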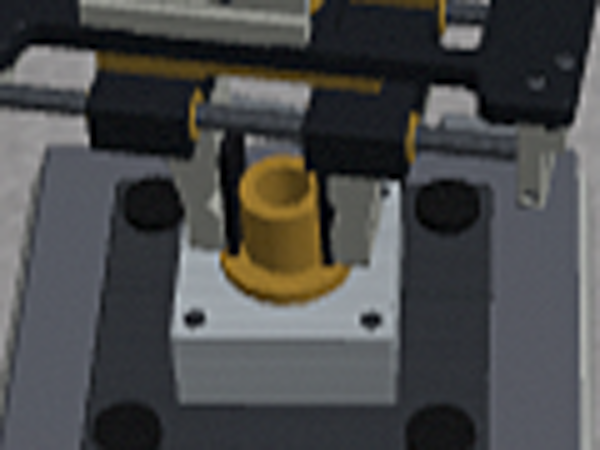

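Flush under ~18 N. I'll ease up with the deck, keeping a light push, then open.

```bash
python3 -m handwheel '[[[0.015,0,0,-0.0004,0],[0.015,0,0,-0.0008,0],[0.015,0,0,-0.0012,0],[0.015,0,0,-0.0016,0],[0.015,0,0,-0.002,0],[0.015,0,0,-0.0024,0],[0.015,0,0,-0.0028,0],[0.015,0,0,-0.003,0],[0.015,0,0,-0.003,0]]]' 45;  python3 go.py
```

```text
t: 22.87
eef_pos: [0.5718, -0.0051, 0.1271]
ee_rot: [3.117, -0.008, 1.578]
force: [-4.5, 0.5, 10.9]
width: 0.027
t 22.8667 pos [ 0.5718 -0.0051  0.1271] rot [ 3.1174 -0.0076  1.5779] F [-4.5  0.5 10.9] w 0.027 z [ 0.0242  0.0077 -0.9997]
```

```bash
python3 -m handwheel '[[[0.015,0,0,-0.0004,0],[0.015,0,0,-0.0008,0],[0.015,0,0,-0.0012,0],[0.015,0,0,-0.0016,0],[0.015,0,0,-0.002,0],[0.015,0,0,-0.0022,0],[0.015,0,0,-0.0022,0],[0.015,0,0,-0.0022,0]]]' 45;  python3 go.py
```

```text
t: 23.53
eef_pos: [0.5717, -0.0051, 0.1299]
ee_rot: [3.117, -0.008, 1.578]
force: [-3.3, 1.0, 5.3]
width: 0.0268
t 23.5333 pos [ 0.5717 -0.0051  0.1299] rot [ 3.1171 -0.0075  1.5782] F [-3.3  1.   5.3] w 0.0268 z [ 0.0245  0.0077 -0.9997]
```

```bash
python3 -m handwheel '[[[0.03,0,0,-0.0005,0],[0.036,0,0,-0.001,0],[0.045,0,0,-0.0015,0],[0.055,0,0,-0.003,0],[0.06,0,0,-0.006,0],[0.06,0,0,-0.012,0],[0.06,0,0,-0.025,0],[0.06,0,0,-0.05,0],[0.07,0,-0.005,-0.08,0],[0.0876,0,-0.01,-0.11,0],[0.0876,0,-0.01,-0.12,0],[0.0876,0,-0.01,-0.12,0],[0.0876,0,-0.01,-0.12,0]]]' 20;  python3 go.py
python3 - <<'E'
from station import arm,grab_frame
import cv2,pickle
pickle.dump(arm.get_state(),open('u.pkl','wb'))
a=grab_frame('wrist');b=grab_frame('scene')
cv2.imwrite("pics/u.png",a);cv2.imwrite("pics/u2.png",cv2.resize(b[220:310,230:350],None,fx=5,fy=5,interpolation=2))
E
```

```text
t: 24.62
eef_pos: [0.5589, -0.0059, 0.2504]
ee_rot: [3.115, -0.008, 1.578]
force: [0.2, -0.3, -0.3]
width: 0.0854
t 24.6167 pos [ 0.5589 -0.0059  0.2504] rot [ 3.1154 -0.0084  1.5782] F [ 0.2 -0.3 -0.3] w 0.0854 z [ 0.0262  0.0086 -0.9996]
```

View pics/u.png

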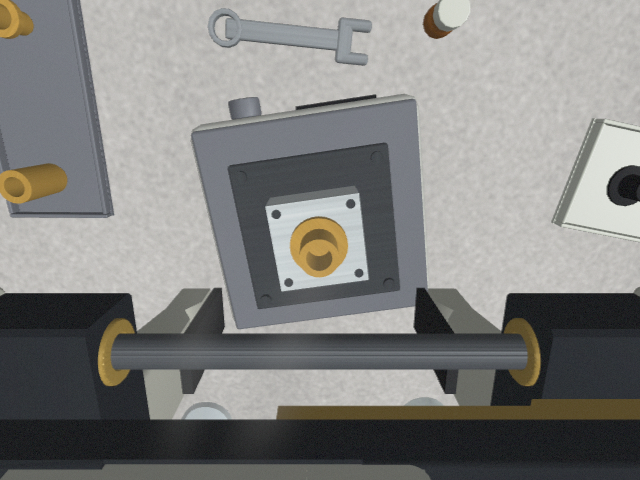

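View pics/u2.png

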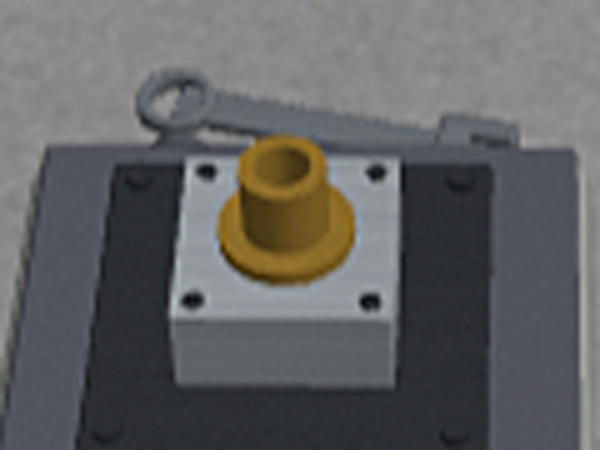

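The deck is back up with the bushing's shoulder against the block. I'll check flushness numerically with a second wrist view.

```bash
python3 -m handwheel '[[[0.0876,-0.02,0,0,0],[0.0876,-0.045,0,0,0],[0.0876,-0.06,0,0,0],[0.0876,-0.06,0,0,0],[0.0876,-0.06,0,0,0]]]'
python3 - <<'E'
from station import arm,grab_frame
import cv2,pickle
from h import *
s=arm.get_state();pickle.dump(s,open('v.pkl','wb'));cv2.imwrite('pics/v.png',grab_frame('wrist'))
b=grab_frame('scene');cv2.imwrite('pics/v_scene.png',b)
def bronze(im,x0,x1,y0,y1):
    hs=cv2.cvtColor(im,cv2.COLOR_BGR2HSV);m=cv2.inRange(hs,(10,100,40),(30,255,255));k=np.zeros_like(m);k[y0:y1,x0:x1]=m[y0:y1,x0:x1]
    return k
O=[]
for n,x0,x1 in(('u',270,370),('v',330,480)):
    im=cv2.imread(f'pics/{n}.png');P=wristP(pickle.load(open(n+'.pkl','rb')))
    k=bronze(im,x0,x1,190,300);c=max(cv2.findContours(k,0,1)[0],key=cv2.contourArea);e=cv2.fitEllipse(c);print(n,cv2.boundingRect(c),e)
    print(' shoulder @.1305',onz(P,e[0],.1305).round(4));O.append((P,e[0]))
print('shoulder tri',tri(O))
# scene: compare silhouette extents with predictions
S=par('scene');k=bronze(b,260,320,235,300);ys,xs=np.nonzero(k);print('scene x',xs.min(),xs.max(),'y',ys.min(),ys.max())
th=np.linspace(0,2*np.pi,200)
for dz in(0,.002,.004):
    q=lambda r,z:np.array([proj(S,(.571+r*np.cos(t),-.005+r*np.sin(t),z)) for t in th])
    print(dz,'pred bottom',q(.022,.1245+dz)[:,1].max().round(2),'top',q(.014,.1245+.032+dz)[:,1].min().round(2))
E
python3 go.py
```

```text
t: 25.13
eef_pos: [0.5581, -0.0668, 0.2467]
ee_rot: [3.121, -0.007, 1.576]
force: [1.1, -0.1, -0.4]
width: 0.0875
u (290, 217, 58, 60) ((318.5295104980469, 245.92086791992188), (56.05747985839844, 58.522151947021484), 1.8214894533157349)
 shoulder @.1305 [ 0.5712 -0.0049  0.1305]
v (371, 220, 59, 61) ((400.99298095703125, 250.10958862304688), (56.79570007324219, 61.277496337890625), 141.65084838867188)
 shoulder @.1305 [ 0.5715 -0.0044  0.1305]
shoulder tri (array([ 0.57066958, -0.00489485,  0.13257104]), [0.0001503679472529504, 0.00015036794725290453])
scene x 274 300 y 247 276
0 pred bottom 277.16 top 246.62
0.002 pred bottom 276.32 top 245.74
0.004 pred bottom 275.47 top 244.84
t 25.2333 pos [ 0.5584 -0.0659  0.2472] rot [ 3.1201 -0.0073  1.5777] F [-0.3  0.6  0.5] w 0.0877 z [ 0.0214  0.0075 -0.9997]
```

View pics/v_scene.png

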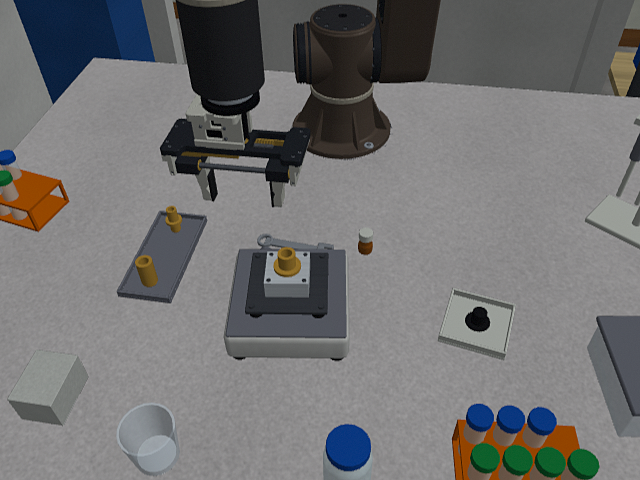

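```bash
python3 - <<'E'
import cv2
from h import *
b=cv2.imread('pics/v_scene.png');S=par('scene');g=cv2.cvtColor(b,6).astype(float)
print('col 287:',g[270:300,285:290].mean(1).round(0).tolist())
a=np.radians(8.6);X=np.array([.571+.035*np.cos(a),-.005+.035*np.sin(a),0])
for z in(.1235,.1245,.1255):print(z,proj(S,X+[0,0,z]))
# holes: bolt centres front/back in scene 
for p in [(.5477,-.0368),(.5395,.0185),(.595,.0268),(.6033,-.0286)]:print(proj(S,(*p,.1245)).round(2))
m=(cv2.resize(g[248:286,262:312],None,fx=4,fy=4,interpolation=2)<75).astype(np.uint8)
n,l,st,ce=cv2.connectedComponentsWithStats(m)
for i in range(1,n):print(st[i].tolist(),((ce[i]-1.5)/4+[262,248]).round(2))
c=cv2.resize(b[240:290,262:312],None,fx=11,fy=11,interpolation=0);cv2.imwrite('pics/w.png',c)
E
```

```text
col 287: [85.0, 107.0, 116.0, 117.0, 102.0, 71.0, 80.0, 132.0, 160.0, 158.0, 154.0, 150.0, 156.0, 136.0, 99.0, 95.0, 95.0, 96.0, 99.0, 99.0, 97.0, 98.0, 98.0, 97.0, 96.0, 99.0, 90.0, 59.0, 44.0, 47.0]
0.1235 [284.2899704  283.81546839]
0.1245 [284.25580072 283.39441488]
0.1255 [284.22157878 282.97271744]
[269.52 254.23]
[303.69 254.53]
[302.25 280.4 ]
[266.6  280.08]
[0, 0, 12, 6, 61] [262.78 248.29]
[129, 3, 15, 6, 61] [295.49 249.1 ]
[21, 4, 42, 6, 156] [271.46 249.49]
[94, 7, 26, 28, 518] [288.27 252.71]
[190, 15, 10, 137, 1071] [310.5  269.39]
[0, 16, 19, 136, 1671] [263.24 265.45]
[30, 20, 15, 11, 128] [270.89 253.82]
[166, 21, 14, 12, 127] [304.81 254.1 ]
[64, 35, 39, 55, 1398] [282.21 263.8 ]
[49, 84, 67, 31, 368] [280.82 273.82]
[120, 109, 1, 1, 1] [291.62 274.88]
[18, 123, 16, 12, 148] [268.02 279.67]
[160, 124, 16, 12, 159] [303.54 279.91]
```

View pics/w.png

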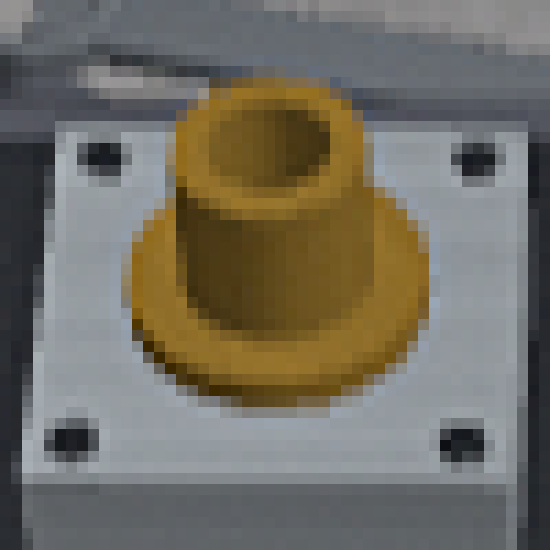

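Allowing for the scene camera's bias at the bolts (about −0.45 px), the shoulder's lower rim is at row ~276.9 against 276.7 predicted flush, and the neck top is at ~246.6 against 246.2. So it is flush to within about 0.5 mm. The plug is in the dish, the other pieces are in place, and the arm is clear. Handing in.

```bash
python3 -c "
from station import arm
print(arm.job_done())"
```

```text
the job is handed in; nothing more can be done
None
```

I pulled the plug from the bore and stood it upright in the white dish. I then took the larger shouldered bushing from the middle place in the tray, pressed it home in the bore and let go. I handed the job in at about 25 s of the 72 s allowed.

**Press and seat:** The ring moved under a steady 10–14 N. The push then rose at 1.53 N/mm, which is the deck's own stiffness, so I took the shoulder to be seated. I held it at about 18 N, eased up with the deck and opened the fingers.

**Last checks:**
- **Flushness:** the scene camera puts the shoulder flush to within about 0.5 mm. Triangulating the two wrist views puts the shoulder about 2 mm higher. I put that down to the neck biasing the outline and trusted the scene view, which agreed with the force and travel readings.
- **Centring:** the bushing is centred on the bore within about 1 mm.
- **Bystanders:** the other two sleeves, the wrench and the vial looked unmoved, and the arm was clear of everything.

**Less tidy points:**
- The tool built up a tilt of about 1.5° while pressing, with about 5 N of sideways force.
- The wrist read 18 N for a moment when the plug touched the dish floor.

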